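# Load a steel strap into a sprung drilling jig

### The arm

A 7-joint arm with a two-finger parallel gripper is mounted at the origin on the work surface. World frame = base frame: x ahead of the robot, y to its left, z up, the work surface at z = 0. Lengths are in m, angles in rad, forces in N, time in s.
With the tool pointing down it reaches from about 0.4 to 0.85 m from the base axis. Payload 6.9 kg.
Tool frame: the origin (TCP) lies midway between the tips of the shut fingers; the grasp point (between the pads) lies behind it (ctrl.pinch_z is the z of the grasp point in the tool frame, in m); z points along the fingers, y is the direction in which the jaws open and shut (so a half turn about z gives the same grasp; the last joint's range is limited). The gripper opens to 85 mm and grips with 20 to 120 N. Pads are 22 mm wide; open, the fingers measure 114 mm over their backs; the gripper's body (76 mm by 85 mm) begins 54 mm behind the grasp point. The pads swing forward as they close: fully open they stand 13 mm farther back than shut.
Start: joints at [1.393, 0.507, -0.238, 1.5, 0.126, 1.149, -0.155], TCP at [0.175, -0.6, 0.231] pointing down, gripper open.
Joint ranges: [-3.08, 3.08], [-0.24, 2.05], [-1.43, 1.35], [0, 2.5], [-1.52, 4.66], [0.17, 1.96], [-2.89, 2.89]. Speed limits (rad/s): [2.39, 2.39, 3.14, 3.14, 3.14, 3.14, 3.14].

### API

Orientations are given as a unit quaternion [w, x, y, z].
In Python, from station import ctrl, get_state, vision, ticket, models gives the robot as it stands. Calls block until the motion is done:
- ctrl.movep(position, orientation): joint-space move of the TCP to a pose.
- ctrl.movel(position, frame=None, max_speed=0.15): straight line of the TCP; frame=None keeps the orientation; max_speed is the mean speed in m/s.
- ctrl.set_joints(angles): joint-space move.
- ctrl.ungrasp() and ctrl.close_gripper(force=None): open the fingers fully, or close them until they stop; force is the grip in N (None keeps the last).
- ctrl.pause(seconds).
- ctrl.ik(position, orientation): joint angles nearest the present ones, or None.
- get_state(): the state.
- vision.grab_frame(name): name is "scene" or "top" or "wrist"; returns (picture, depth): 420x560x3 uint8, blue, green, red; 420x560 float32, m along the optical axis (not along the pixel's ray), 0 where there is no reading.
- vision.camera_info(name): a dict with "mtx" (3x3 intrinsics, pixels), "dist_coeffs" ([k1, k2, p1, p2, k3] as OpenCV has them; the pictures are not rectified), "R" (3x3) and "t" (3): a world point X has camera coordinates R X + t; the wrist camera has in their place "hand_eye" (4x4, takes a point from camera to tool coordinates, whose origin is the TCP and whose axes are the flange's). Camera axes: x right, y down, z forward; pixel columns grow to the right and rows downward; lengths in m; the calibration is good to about 2 mm. A picture is of the moment at which its call begins: read the wrist's pose just before it. camera_info takes no time and is no camera call.
A pose or a line that the arm cannot do raises ctrl.Unreachable and nothing moves.
- ticket.close_job(): hands the job in, once; it reports no verdict.
Trained networks look in the newest picture that a camera, given by its name, has taken for a name from the list of things; names that differ only in an ending like _2 or _b are one class to them, and where a whole thing is asked for, a point or a joint stands for the part that bears it (a point fixed in the world has none). Each returns a list of dicts, best first, with "p" (0 to 1); they miss things now and then, are a little off and sometimes report something else, mostly with a low value. They report only what shows in the picture. A call takes as long as a camera call. They do not tell look-alikes from the thing itself.
- models.recognise(camera, target): "point" ([column, row] in pixels, amid what is visible of it).
- models.masks_of(camera, target): "mask" (420x560 bool, what is visible of it) and "point" ([column, row] in pixels, amid what is visible of it).
The state is a dict: "time": time; "qpos": joint angles; "qd": joint speeds; "tau": joint torques, N m; "tcp_pos": TCP position; "eef_rot": TCP orientation; "contact_force": force on the tool from outside, world axes, zero at the start; "wrist_torque": the same for the moment, N m; "width": finger opening in m.
Only numpy, scipy, OpenCV 4.12 (cv2) and the standard library are available. Lean on these libraries where they do the work, as an engineer would, in place of code of your own. Each camera call takes 0.05 s, during which the arm holds its last target. There are 200 camera calls.

### The job

Load the steel strap that lies on the drilling jig's bed: with one fingertip press the long thumb plate down to hold the sprung bush plate open, and, keeping it open, push the strap with the other fingertip along the bed and under the bush plate until its front end is fully home against the end stop. Then let go of the thumb plate so that the bush plate closes and clamps the strap, and take the hand away. Only press and push: do not lift the strap off the bed, and leave the other things on the bench as they lie.

Things in the scene. Friction and masses are not known exactly. Their poses are not given: they have to be found in the camera images.
- jig: Steel drilling jig bolted to the bench. Origin: on the bench top (z = 0); x is the feed direction, away from the operator, y left, z up. Flat bed at z = 20 mm, from x = -145 to 90 mm; a fence 8 mm high each side from x = -135 mm, inner faces at y = +-21.5 mm. The base ends at y = +-45 mm, but two bolted feet on the right (x = -115 and 85 mm) reach y = -73 mm, z = 19 mm.
- hinge (a point): Middle of the bush plate's hinge, which runs along the jig's x at jig x = -28, y = 34, z = 24 mm; three hinge lugs reach z = 31 mm. The bush plate lies to the right of it, over the bed; the thumb plate is its tail on the left.
- bush_plate (a joint): Angle of the bush plate (spring-closed flap). 0 = empty, shut: it hangs too low and its front edge blocks the strap. 0.12 rad = shut flat on the strap (clamped). Above 0.2 rad the strap passes freely; limit 0.75. It opens by pressing down the thumb plate; the spring shuts it when let go. At the thumb plate's middle the press takes about 6 N at first, 9 N at 0.45 rad, more nearer the hinge.
- plate_edge (a point): Middle of the lower front edge of the bush plate; moves with it. The plate is 10 mm thick steel with two round drill bushes 5 mm high on top; it covers the bed from jig x = 35 (its upright front edge) to 83 mm, from the hinge to y = -20 mm. Free edge about 5 mm over the bed when shut, 27 mm at 0.40 rad.
- thumb_plate (a point): Middle of the thumb plate's top; moves with it; 33 mm left of the hinge, jig x = -31 mm. Flat steel plate 5 mm thick, jig x = -145 to 83 mm, y about 46 to 82 mm, outer edge rolled, bare bench below. Shut, it slopes up outwards at 0.38 rad, this point at z = 38 mm; pressed, it sinks about 1 mm per 0.03 rad (z = 26 mm at 0.38 rad, 20 mm at 0.56). A fingertip can slide along it in x.
- strap: The strap to load: plain flat steel bar without holes, 110 (x) x 40 (y) x 12 mm, about 0.4 kg. Origin: centre of its underside. It starts on the bed between the fences (1.5 mm play each side), along the jig's x within a degree, front end 10 to 40 mm short of the bush plate. Fully home: front end touching the end stop, origin at jig x = 35, y = 0, z = 20 mm.
- stop_face (a point): Middle of the end stop's face, at bed height: jig x = 90, y = 0, z = 20 mm. The stop is a block across the far end of the bed, 14 mm high, just beyond the bush plate.
- drilled_strap: Bystander: a finished strap with two holes, 150 x 40 x 12 mm, lying on the bench right of the jig. Origin: centre of its underside.
- bolt: Bystander: a hex bolt standing on its head on the bench left of the jig, 70 mm tall, head 25 mm wide. Origin: centre of its foot.
- hammer: Bystander: hammer, 280 mm long, lying on the bench.
- wrench: Bystander: adjustable wrench, 230 mm long, lying on the bench.
- chisel: Bystander: wood chisel, 270 mm long, lying on the bench.
- tape: Bystander: tape measure, 70 x 36 x 64 mm, standing on the bench. Origin: centre of its underside.
- offcut: Bystander: oak offcut 85 x 55 x 40 mm on the bench. Origin: centre of its underside.
- bottle: Bystander: water bottle 210 mm tall, 64 mm across. Origin: centre of its underside.
Mind the look-alikes: they are no part of the job. Leave any purple or yellow look-alike of the strap alone.

How it is judged:
On the way, in this order (a step that is already met when the one before it is completed fails the run):
1. the bush plate is held open while the strap is still in front of it (value of joint bush_plate above 0.17 rad and x of strap in the frame of jig below -0.015 m), for 0.2 s.
2. the strap is home against the end stop (within 2.5 mm) while the bush plate is still held open (value of joint bush_plate above 0.15 rad and x of strap in the frame of jig above 0.0325 m), for 0.2 s.
At the end, for the whole second after the job is handed in: The strap lies flat on the bed between the fences with its front end within 2.5 mm of the end stop, at rest, and the bush plate has closed flat on top of it (joint between 0.08 and 0.16 rad) (x of strap in the frame of jig between 0.0325 and 0.0375 m and y of strap in the frame of jig between -0.004 and 0.004 m and z of strap in the frame of jig below 0.0225 m and angle between the x axis of strap and the x axis of jig, either way round below 0.06 rad and value of joint bush_plate between 0.08 and 0.16 rad and linear speed of strap below 0.01 m/s); the robot touches nothing.
It fails at once if the strap is lifted off the bed (more than 8 mm) or tipped (z of strap in the frame of jig above 0.028 m or angle between strap's own z axis and vertical above 0.2 rad).
It fails at once if another thing on the bench is moved more than 15 mm (distance of any of drilled_strap, bolt, hammer, wrench, chisel, tape, offcut, bottle from where it was at the start of the episode above 0.015 m).
It also fails if it takes over 38 s, if anything falls off the work surface, if the arm or the gripper's body presses on something with over 40 N, if the wrist force passes 120 N, or if a joint passes its speed limit or range.

## Working session

There is one attempt and no reset: what is moved stays moved. The work goes in short steps, each a Python script; the robot and the scene stay as the last script left them, time stands still between calls to the robot, and variables do not carry over. Pictures are saved under pics/ and viewed, about 8 in all and at most 12, crops included, and the job is handed in when it is done.

```bash
ls; mkdir -p pics
python3 - <<'E'
from station import ctrl, get_state, vision, models
import cv2,numpy as np
print(get_state()["time"],ctrl.pinch_z,get_state()["eef_rot"])
for c in ("top","scene"):
    im,d=vision.grab_frame(c); cv2.imwrite(f"pics/{c}0.png",im); np.savez(f"{c}0.npz",im=im,d=d)
    i=vision.camera_info(c); print(c,i)
    for t in ("strap","drilled_strap","thumb_plate","plate_edge","hinge","jig","bolt"):
        for r in models.masks_of(c,t)[:3]: 
            m=r["mask"]; ys,xs=np.nonzero(m); print(t,round(r["p"],2),np.round(r["point"]),m.sum(), (xs.min(),xs.max(),ys.min(),ys.max()) if m.any() else "")
E
```

```text
pics
0.0 -0.0187 [-8.63306249e-04  9.89951650e-01  1.41403554e-01 -1.39081331e-04]
top {'mtx': array([[520.94761182,   0.        , 285.20324247],
       [  0.        , 520.94761182, 203.84688392],
       [  0.        ,   0.        ,   1.        ]]), 'dist_coeffs': array([-0.17611442,  0.        ,  0.        ,  0.        ,  0.        ]), 'R': array([[-0.01589655, -0.99982487, -0.00987603],
       [-0.99036014,  0.01710383, -0.13745637],
       [ 0.13760121,  0.00759574, -0.99045859]]), 't': array([0.00630294, 0.53587019, 1.66834037])}
strap 0.89 [261. 206.] 390 (np.int64(252), np.int64(271), np.int64(192), np.int64(225))
strap 0.68 [157. 265.] 517 (np.int64(138), np.int64(169), np.int64(259), np.int64(278))
strap 0.66 [227. 271.] 415 (np.int64(209), np.int64(242), np.int64(258), np.int64(282))
drilled_strap 0.73 [306. 216.] 526 (np.int64(289), np.int64(313), np.int64(193), np.int64(236))
thumb_plate 0.79 [249. 190.] 1395 (np.int64(228), np.int64(277), np.int64(165), np.int64(233))
plate_edge 0.63 [248. 190.] 1419 (np.int64(228), np.int64(277), np.int64(165), np.int64(233))
hinge 0.75 
[... 906 characters left out ...]
 397 (np.int64(281), np.int64(315), np.int64(216), np.int64(239))
drilled_strap 0.95 [267. 210.] 538 (np.int64(242), np.int64(287), np.int64(201), np.int64(226))
thumb_plate 0.85 [302. 243.] 1221 (np.int64(263), np.int64(344), np.int64(219), np.int64(260))
plate_edge 0.85 [300. 245.] 1264 (np.int64(262), np.int64(344), np.int64(220), np.int64(260))
hinge 0.66 [289. 239.] 2288 (np.int64(246), np.int64(345), np.int64(208), np.int64(266))
jig 0.95 [289. 244.] 2075 (np.int64(246), np.int64(344), np.int64(209), np.int64(266))
jig 0.52 [446. 214.] 1456 (np.int64(422), np.int64(460), np.int64(176), np.int64(244))
bolt 0.42 [304. 278.] 142 (np.int64(302), np.int64(311), np.int64(264), np.int64(287))
```

Run:
```python
import cv2,numpy as np
a=cv2.imread("pics/top0.png");cv2.imwrite("pics/v1.png",cv2.resize(a[140:300,130:343],(800,600),interpolation=cv2.INTER_CUBIC))
b=cv2.imread("pics/scene0.png");cv2.imwrite("pics/v2.png",cv2.resize(b[170:330,210:423],(800,600),interpolation=cv2.INTER_CUBIC))
```

```text
(no output)
```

View pics/v1.png

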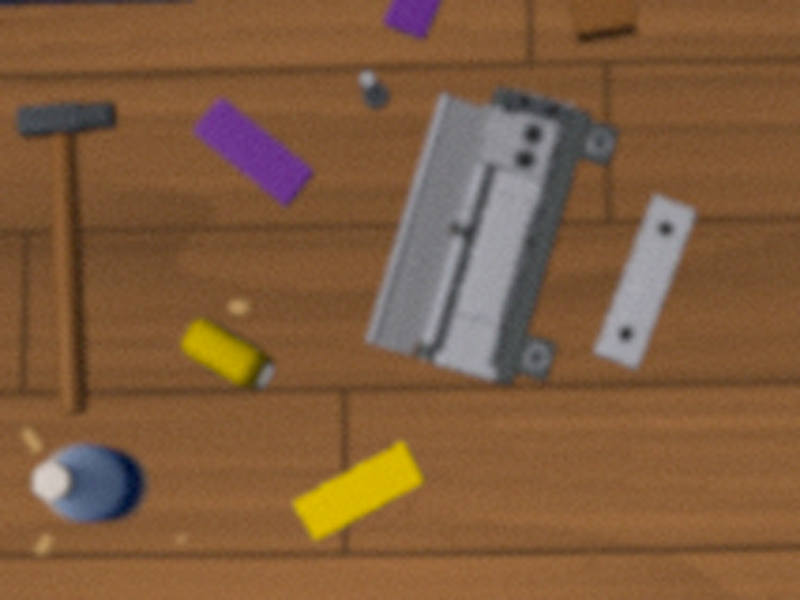

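View pics/v2.png

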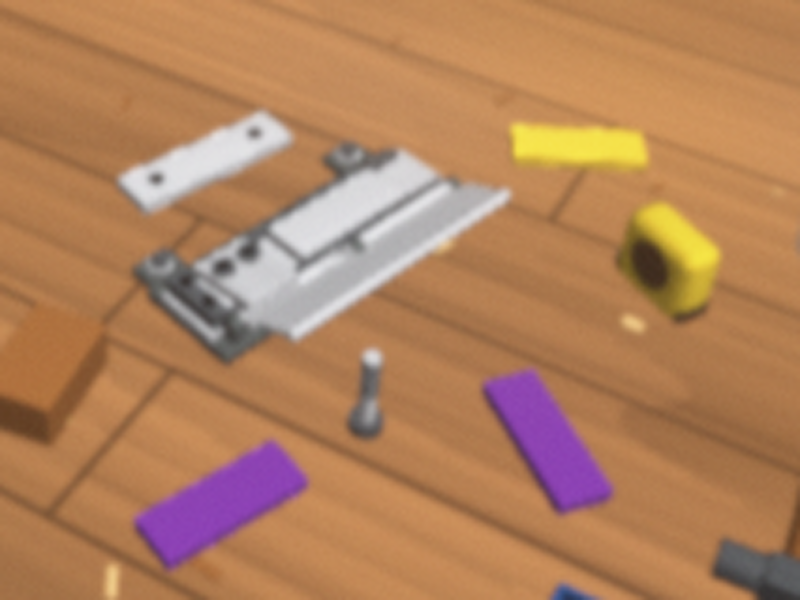

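View pics/top0.png

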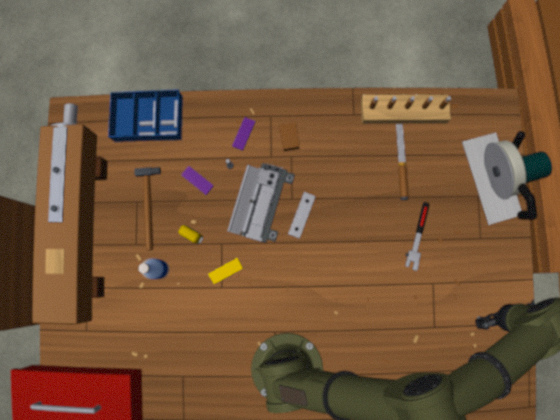

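Top view: the strap on the jig bed (plain grey, pixel ≈(261,206)) is the target. It's the only unholed grey one lying between the fences. The drilled strap (306,216) and the yellow (225,271) and purple (198,180), (243,133) look-alikes are not. Next I get a rough jig pose and a close wrist view.

```bash
cat > h.py <<'E'
from station import ctrl, get_state, vision, models, ticket
import cv2,numpy as np
from scipy.spatial.transform import Rotation as Rn
def quat(R): q=Rn.from_matrix(R).as_quat(); return np.r_[q[3],q[:3]]
def mat(q): return Rn.from_quat([q[1],q[2],q[3],q[0]]).as_matrix()
def cam(name,st=None):
    i=vision.camera_info(name)
    if name!="wrist": R,t=i["R"],i["t"]
    else:
        H=i["hand_eye"]; Rt=mat(st["eef_rot"]); Rc=Rt@H[:3,:3]; c=Rt@H[:3,3]+st["tcp_pos"]; R=Rc.T; t=-R@c
    return np.array(i["mtx"]),np.array(i["dist_coeffs"]),np.array(R),np.array(t)
def onplane(C,px,z):
    K,D,R,t=C; u=cv2.undistortPoints(np.float64(px).reshape(-1,1,2),K,D).reshape(-1,2)
    d=np.c_[u,np.ones(len(u))]@R; c=-R.T@t; z=np.broadcast_to(z,len(u))
    return c+d*((z-c[2])/d[:,2])[:,None]
def project(C,X):
    K,D,R,t=C; return cv2.projectPoints(np.float64(X),cv2.Rodrigues(R)[0],t,K,D)[0].reshape(-1,2)
def down(psi):  # tool y axis at world heading psi, z down
    y=np.array([np.cos(psi),np.sin(psi),0]); z=np.array([0,0,-1.]); return np.c_[np.cross(y,z),y,z]
E
python3 - <<'E'
from h import *
C=cam("top")
P=onplane(C,[[289.7,178.1],[273,235.3]],.019); print(P)
d=P[0]-P[1]; print(np.hypot(*d[:2]),np.degrees(np.arctan2(d[1],d[0])))
a=np.arctan2(d[1],d[0]); ex=np.array([np.cos(a),np.sin(a),0]); ey=np.array([-ex[1],ex[0],0])
J=P.mean(0)-(-.015)*ex+.060*ey; J[2]=0; print("J",J,vision.camera_info("wrist"),get_state()["time"])
mid=J-.03*ex+.03*ey
for th in (45,-135):
    R=down(a+np.pi/2-np.radians(th))
    for z in (.011,.1,.3): print(th,z,ctrl.ik(mid+[0,0,z],quat(R)))
E
```

```text
[[ 0.62476394 -0.01880555  0.019     ]
 [ 0.4348225   0.03928839  0.019     ]]
0.19862693159373687 -17.00634885204569
J [0.56168597 0.0632306  0.        ] {'mtx': array([[376.18340397,   0.        , 276.27485994],
       [  0.        , 376.18340397, 210.84002471],
       [  0.        ,   0.        ,   1.        ]]), 'dist_coeffs': array([-0.02561699,  0.        ,  0.        ,  0.        ,  0.        ]), 'hand_eye': array([[-3.29584569e-04, -9.65013473e-01, -2.62200091e-01,
         6.61220561e-02],
       [ 9.99999569e-01, -5.45515402e-04,  7.50744538e-04,
        -7.25366296e-04],
       [-8.67512782e-04, -2.62199730e-01,  9.65013238e-01,
        -1.42833667e-01],
       [ 0.00000000e+00,  0.00000000e+00,  0.00000000e+00,
         1.00000000e+00]])} 0.8
45 0.011 [ 0.1259527   0.7185871  -0.56024784  1.93906122  0.60908629  0.6579093
 -0.33096378]
45 0.1 [ 0.29432905  0.65072332 -0.83706689  1.86408265  0.60948482  0.90416178
 -0.34764131]
45 0.3 [ 0.50280643  0.55589117 -1.23715163  1.57199543  0.53089932  1.39607422
 -0.29370022]
-135 0.011 [-0.67869055  0.80251103  0.75212545  1.94935634 -0.82743185  0.73061864
 -2.07432764]
-135 0.1 [-0.69265973  0.65033479  0.75337863  1.87666534 -0.58455016  0.84895659
 -2.29224904]
-135 0.3 [-0.90107758  0.54852314  1.15249069  1.58881294 -0.51123938  1.34164734
 -2.33683099]
```

Run:
```python
from h import *
a=np.radians(-17); ex=np.array([np.cos(a),np.sin(a),0]); ey=np.array([-ex[1],ex[0],0]); J=np.array([.5617,.0632,0])
mid=J-.03*ex+.03*ey
R=down(a+np.pi/4)
ctrl.movep(mid+[0,0,.18]+R[:,0]*.03,quat(R))
st=get_state(); im,d=vision.grab_frame("wrist"); print(st["time"],st["tcp_pos"],st["contact_force"])
np.savez("w1.npz",im=im,d=d,tcp=st["tcp_pos"],q=st["eef_rot"])
C=cam("wrist",st)
# overlay rough model
T=lambda x,y,z: J+x/1e3*ex+y/1e3*ey+np.array([0,0,z/1e3])
v=im.copy()
def poly(pts,col):
    p=project(C,[T(*q) for q in pts]); cv2.polylines(v,[np.int32(np.round(p*16))],True,col,1,cv2.LINE_AA,4)
poly([(-145,-45,20),(90,-45,20),(90,45,20),(-145,45,20)],(0,255,0))
poly([(35,-20,30),(83,-20,30),(83,30,34),(35,30,34)],(0,0,255))
poly([(-145,46,31),(83,46,31),(83,82,44),(-145,82,44)],(255,0,0))
cv2.imwrite("pics/w1.png",np.vstack([cv2.resize(im,(560,420))])); cv2.imwrite("pics/w1o.png",cv2.resize(v,(800,600),interpolation=cv2.INTER_CUBIC))
m=models.masks_of("wrist","strap")
for r in m: ys,xs=np.nonzero(r["mask"]); print(r["p"],r["point"],xs.min(),xs.max(),ys.min(),ys.max()); 
np.savez("m1.npz",*[r["mask"] for r in m])
```

```text
3.65 [0.52802057 0.12609544 0.17984279] [-0.07026343  0.03974178  0.75142227]
0.74 [484.1, 65.7] 410 559 11 115
0.67 [86.9, 27.3] 53 115 0 61
0.56 [239.9, 238.3] 178 306 182 302
0.56 [516.6, 293.7] 472 559 250 341
0.48 [306.1, 208.7] 186 406 75 356
0.42 [179.7, 355.9] 94 225 275 388
```

View pics/w1o.png

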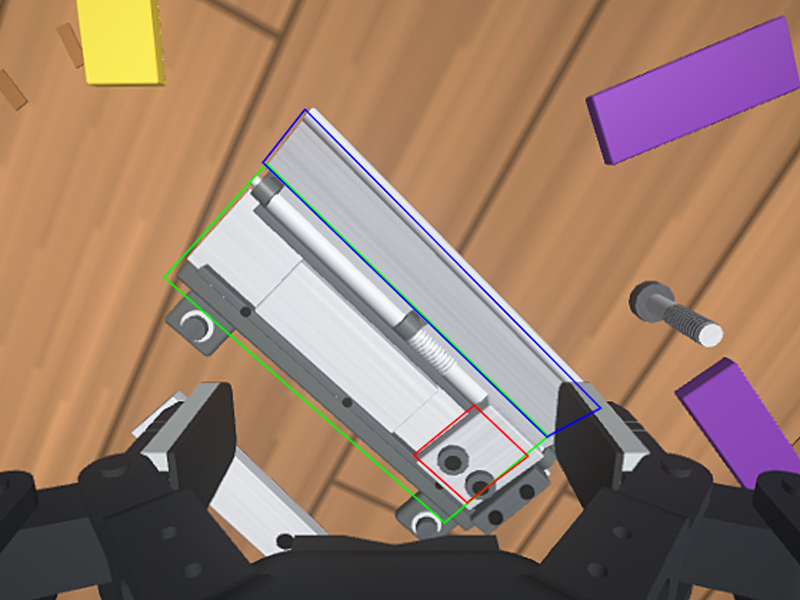

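Run:
```python
from h import *
im=np.load("w1.npz")["im"]
v=cv2.resize(im[70:370,115:515],(800,600),interpolation=cv2.INTER_CUBIC)
cv2.imwrite("pics/w1c.png",v)
```

```text
(no output)
```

View pics/w1c.png

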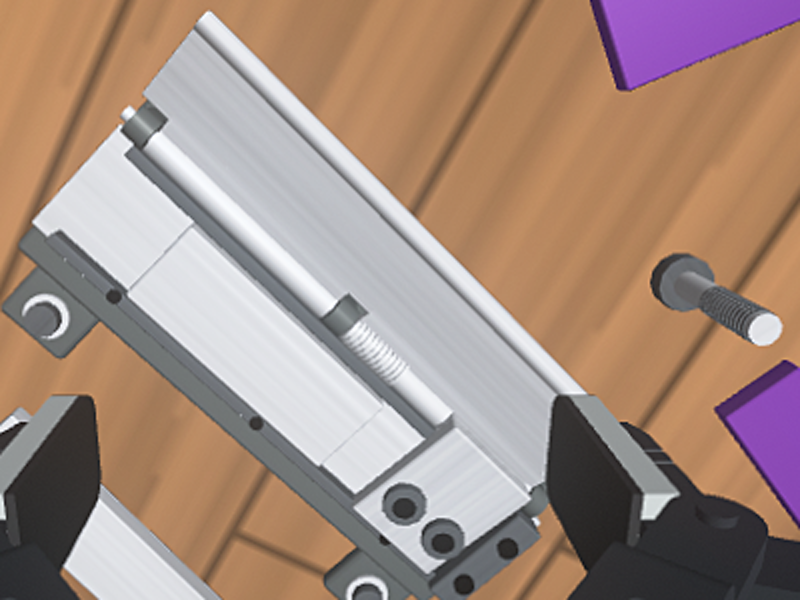

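```bash
cat > jig.py <<'E'
from h import *
w=np.load("w1.npz"); C=cam("wrist",dict(tcp_pos=w["tcp"],eef_rot=w["q"]))
up=lambda p: np.float64(p)/2+[115,70]
names=dict(rearL=((193,226),32),rearR=((130,290),32),frontL=((383,405),32),frontR=((320,467),32),bedR=((33,225),20),bedL=((118,125),20),bolt1=((45,318),22),bolt2=((367,592),22),thumbIn=((143,93),31),thumbOut=((205,14),44),fenceR=((60,233),28),plateR=((355,510),35))
def tojig(P,J,a):
    c,s=np.cos(a),np.sin(a); d=(P-J)[:,:2]; return np.c_[d@[c,s],d@[-s,c]]*1e3
W={k:onplane(C,[up(p)],z/1e3)[0] for k,(p,z) in names.items()}
E
python3 - <<'E'
from jig import *
S=W["frontL"]+W["frontR"]-W["rearL"]-W["rearR"]; print("strap len",np.linalg.norm(S)/2,"yaw",np.degrees(np.arctan2(S[1],S[0])),"width",np.linalg.norm(W["rearL"]-W["rearR"]))
b=W["bedL"]-W["bedR"]; print("bed end yaw",np.degrees(np.arctan2(b[1],b[0]))-90,"bolt yaw",np.degrees(np.arctan2(*(W["bolt2"]-W["bolt1"])[[1,0]])),np.linalg.norm(W["bolt2"]-W["bolt1"]))
J=np.array([.5617,.0632,0])
for k in W: print(k,W[k].round(4),tojig(W[k][None],J,np.radians(-17)).round(1))
d=w["d"]
K,D,R,t=C
for p in [(160,260),(250,350),(80,200),(200,100),(400,300),(330,520),(440,470)]:
    c,r=up(p); c,r=int(c),int(r); u=cv2.undistortPoints(np.float64([[[c,r]]]),K,D)[0,0]; X=R.T@(np.r_[u,1]*d[r,c]-t); print(p,X.round(4),tojig(X[None],J,np.radians(-17)).round(1))
E
```

```text
strap len 0.10890475251079473 yaw -17.63629943293155 width 0.03728959026894951
bed end yaw -15.41673732200779 bolt yaw -16.530637013898794 0.19287986472690496
rearL [0.478  0.1114 0.032 ] [[-94.1  21.7]]
rearR [0.4668 0.0759 0.032 ] [[-94.5 -15.6]]
frontL [0.5811 0.0796 0.032 ] [[13.8 21.4]]
frontR [0.5713 0.0417 0.032 ] [[ 15.5 -17.8]]
bedR [0.4189 0.078  0.02  ] [[-140.9  -27.6]]
bedL [0.4336 0.1312 0.02  ] [[-142.4   27.6]]
bolt1 [0.4389 0.044  0.022 ] [[-111.8  -54.2]]
bolt2 [ 0.6239 -0.0108  0.022 ] [[ 81.1 -52.6]]
thumbIn [0.4394 0.1485 0.031 ] [[-141.9   45.8]]
thumbOut [0.4501 0.1849 0.044 ] [[-142.3   83.8]]
fenceR [0.4318 0.0829 0.028 ] [[-130.   -19.1]]
plateR [0.5936 0.0319 0.035 ] [[ 39.7 -20.6]]
(160, 260) [0.4723 0.0929 0.0323] [[-94.2   2.3]]
(250, 350) [0.5209 0.0753 0.0314] [[-42.5  -0.3]]
(80, 200) [0.432  0.0966 0.0199] [[-133.8   -6. ]]
(200, 100) [0.4602 0.1567 0.036 ] [[-124.4   59.7]]
(400, 300) [0.5638 0.1239 0.0362] [[-15.7  58.7]]
(330, 520) [0.5935 0.0095 0.0122] [[ 46.1 -42.1]]
(440, 470) [0.6148 0.0674 0.0389] [[49.5 19.5]]
```

Strap is 108.9 × 37.3 mm as measured, top at z ≈ 32 mm, so it fits the target. It is the plain grey one on the bed, confirmed in the crop, with its front 24 mm short of the bush plate. The feature residuals shift the jig about +3.7 mm in x and +1.2 mm in y. Now I descend with a ~45° hand, one finger behind the strap and the other on the thumb plate.

```bash
cat > go.py <<'E'
from jig import *
a=np.radians(-17.0); ex=np.array([np.cos(a),np.sin(a),0]); ey=np.array([-ex[1],ex[0],0])
J=np.array([.5617,.0632,0])+.0037*ex+.0012*ey
th=np.radians(45.3); RT=down(a+np.pi/2-th); Q=quat(RT)
def pos(xs,ztip,ys=-4.): # strap-finger centre in jig mm, fingertip height mm -> TCP
    return J+(xs+49.75*np.sin(th))/1e3*ex+(ys+49.75*np.cos(th))/1e3*ey+np.array([0,0,(ztip-13)/1e3])
def rep(s=""):
    st=get_state(); f=np.array(st["contact_force"]); d=tojig(np.array(st["tcp_pos"])[None],J,a)[0]
    print(s,"t",round(st["time"],2),"xs %.1f ys %.1f ztip %.1f"%(d[0]-49.75*np.sin(th),d[1]-49.75*np.cos(th),st["tcp_pos"][2]*1e3+13),"F jig",np.round([f@ex,f@ey,f[2]],1),"w",round(st["width"],4))
E
python3 - <<'E'
from go import *
print("bolt",tojig(onplane(C,[up((682,282))],0),J,a))
for k in W: print(k,tojig(W[k][None],J,a).round(1),end=' ')
print()
for x,z in((-118,24.5),(-33,24.5),(-33,70)): print(ctrl.ik(pos(x,z),Q))
ctrl.movep(pos(-118,70),Q); rep("above")
ctrl.movel(pos(-118,48)); rep()
st=get_state(); im,d=vision.grab_frame("wrist"); cv2.imwrite("pics/w2.png",im); 
im,d=vision.grab_frame("scene"); cv2.imwrite("pics/s2.png",cv2.resize(im[170:290,220:380],(800,600),interpolation=cv2.INTER_CUBIC))
E
```

```text
bolt [[ 74.34482628 147.37799476]]
rearL [[-97.8  20.5]] rearR [[-98.2 -16.8]] frontL [[10.1 20.2]] frontR [[ 11.8 -19. ]] bedR [[-144.6  -28.8]] bedL [[-146.1   26.4]] bolt1 [[-115.5  -55.4]] bolt2 [[ 77.4 -53.8]] thumbIn [[-145.6   44.6]] thumbOut [[-146.    82.6]] fenceR [[-133.7  -20.3]] plateR [[ 36.  -21.8]] 
[ 0.30909185  0.80824921 -0.96103464  2.04641374  0.94933487  0.81698779
 -0.75000676]
[ 0.35799961  0.88925505 -0.97573969  1.84583502  0.92160193  0.93966002
 -0.56892388]
[ 0.3877661   0.83799287 -1.03345545  1.81357183  0.85272532  1.01205438
 -0.51732609]
above t 4.33 xs -117.3 ys -3.1 ztip 70.9 F jig [ 0.5  0.2 -0.6] w 0.0851
 t 4.62 xs -117.2 ys -3.3 ztip 49.1 F jig [-0.3  0.1 -0. ] w 0.0854
```

View pics/w2.png

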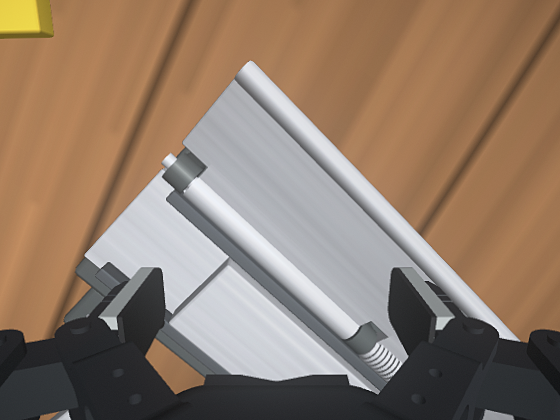

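The wrist view shows the left finger just behind the strap's rear edge (228,258)–(170,322), between the fences, and the right finger over the thumb plate. I'll check the assumed fingertip geometry by projection, then press.

Run:
```python
from go import *
st=get_state(); Cn=cam("wrist",st); Rt=mat(st["eef_rot"]); p=np.array(st["tcp_pos"])
pts=np.array([(sx*.011,sy*y,-.013) for sy in(-1,1) for y in (.0425,.057) for sx in(-1,1)])
print(project(Cn,pts@Rt.T+p).round(0).tolist())
T=lambda x,y,z: J+x/1e3*ex+y/1e3*ey+np.array([0,0,z/1e3])
print("strap rear",project(Cn,[T(-98,20,32),T(-98,-20,32)]).round(0).tolist(),"fence ends",project(Cn,[T(-135,-21.5,28),T(-135,21.5,28)]).round(0).tolist())
```

```text
[[167.0, 316.0], [162.0, 264.0], [130.0, 316.0], [124.0, 264.0], [386.0, 316.0], [390.0, 264.0], [423.0, 316.0], [429.0, 264.0]]
strap rear [[229.0, 265.0], [168.0, 325.0]] fence ends [[104.0, 269.0], [167.0, 201.0]]
```

View pics/s2.png

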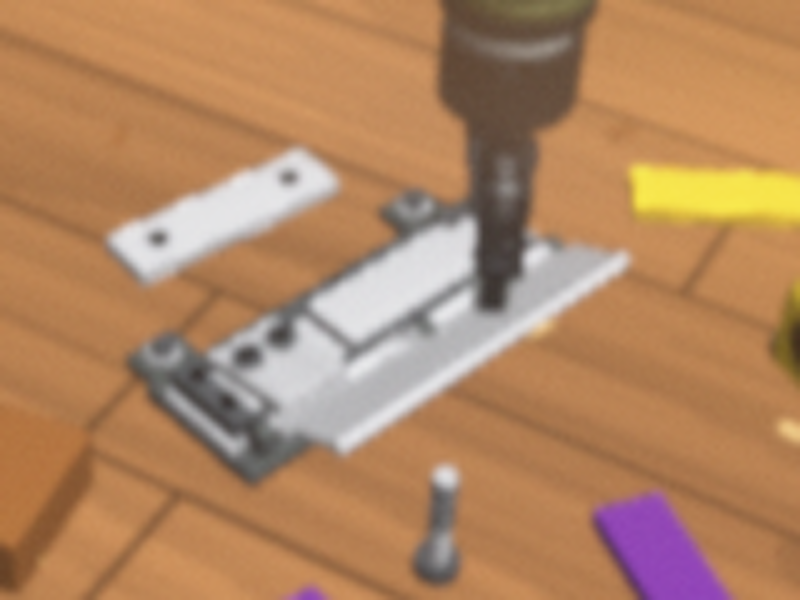

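Run:
```python
from go import *
ctrl.movel(pos(-122,47)); rep()
for z in (38,32,28,25.5,24.5):
    ctrl.movel(pos(-122,z),max_speed=.05); rep()
    if get_state()["contact_force"][2]>35: break
ctrl.pause(.1); rep()
st=get_state(); im,d=vision.grab_frame("wrist"); cv2.imwrite("pics/w3.png",im)
m=models.masks_of("wrist","strap")
print(project(cam("wrist",st),[J-.098*ex+.02*ey+[0,0,.032],J-.098*ex-.02*ey+[0,0,.032]]))
```

```text
t 4.97 xs -122.1 ys -3.9 ztip 47.5 F jig [-0.4 -0.5 -0.1] w 0.0855
 t 5.31 xs -121.6 ys -3.6 ztip 38.0 F jig [1.3 0.6 4.9] w 0.0851
 t 5.58 xs -121.7 ys -3.0 ztip 32.4 F jig [1.  1.5 6.5] w 0.0859
 t 5.83 xs -121.6 ys -2.6 ztip 28.6 F jig [0.9 2.5 7.1] w 0.0854
 t 6.08 xs -121.6 ys -2.3 ztip 26.3 F jig [-0.1  2.7  7.2] w 0.0854
 t 6.33 xs -121.5 ys -2.2 ztip 25.5 F jig [0.  1.9 8. ] w 0.0856
 t 6.42 xs -121.6 ys -2.2 ztip 25.5 F jig [-0.2  2.6  8.5] w 0.0856
[[228.70462308 301.14264752]
 [158.3816409  367.21332058]]
```

View pics/w3.png

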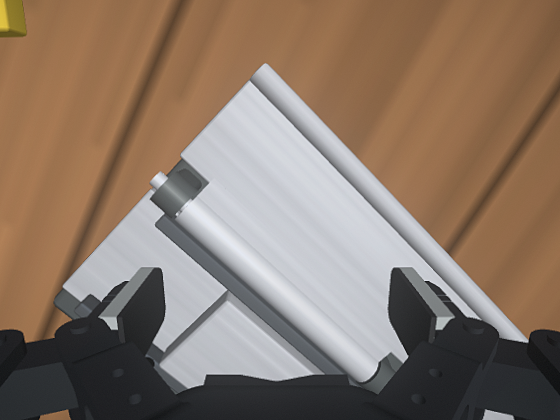

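Plate held open: force 8 N, tip z 25.5, so about 0.39 rad. The finger is seated behind the strap's rear edge (228,295), so I push.

Run:
```python
from go import *
for x in (-112,-95,-75,-60,-48,-40,-36):
    ctrl.movel(pos(x,23.5,-5),max_speed=.06); rep(x)
    f=get_state()["contact_force"]
    if f@ex<-12 or f[2]>30: print("stop"); break
im,d=vision.grab_frame("scene"); cv2.imwrite("pics/s3.png",cv2.resize(im[170:290,220:380],(800,600),interpolation=cv2.INTER_CUBIC))
```

```text
-112 t 6.84 xs -112.1 ys -3.9 ztip 24.3 F jig [-2.4  1.   9.9] w 0.0855
-95 t 7.28 xs -95.6 ys -4.2 ztip 24.2 F jig [-3.8  1.2 11. ] w 0.0853
-75 t 7.76 xs -75.7 ys -4.1 ztip 24.3 F jig [-3.   0.8 11.2] w 0.0856
-60 t 8.16 xs -60.7 ys -4.1 ztip 24.3 F jig [-3.4 -0.1  9.8] w 0.0856
-48 t 8.51 xs -48.7 ys -4.1 ztip 24.3 F jig [-3.4  0.2 10.7] w 0.0855
-40 t 8.79 xs -41.0 ys -4.0 ztip 24.3 F jig [-3.   0.5  9.6] w 0.0855
-36 t 9.04 xs -37.4 ys -4.0 ztip 24.3 F jig [-4.6  1.  10.5] w 0.0858
```

View pics/s3.png

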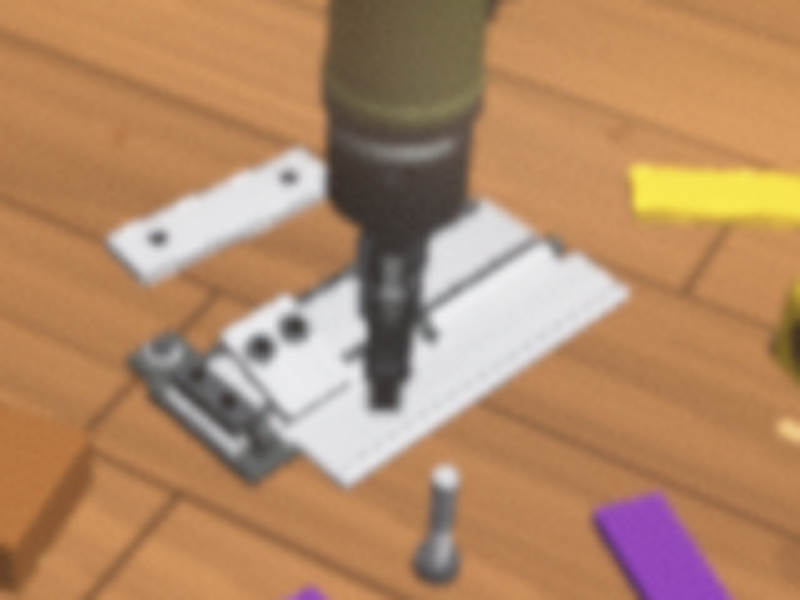

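Plate stays open (raised plate with bushes at (275,335)), and the strap moves along with ~3 N of drag. I continue in small steps until the stop shows as a force rise.

Run:
```python
from go import *
x=-36
while x<-18:
    x+=1.5; ctrl.movel(pos(x,23.5,-5),max_speed=.03); rep(x)
    f=get_state()["contact_force"]
    if f@ex<-22 or f[2]>30: print("stop"); break
ctrl.pause(.4); rep("hold")
```

```text
-34.5 t 9.34 xs -36.3 ys -4.0 ztip 24.3 F jig [-6.2  0.2  9.6] w 0.0855
-33.0 t 9.59 xs -35.1 ys -4.0 ztip 24.2 F jig [-6.8  0.3 10.2] w 0.0852
-31.5 t 9.84 xs -33.5 ys -3.9 ztip 24.2 F jig [-5.7 -0.1 11. ] w 0.0857
-30.0 t 10.09 xs -33.0 ys -3.9 ztip 24.1 F jig [-9.1 -0.2 11.9] w 0.0856
-28.5 t 10.34 xs -32.8 ys -3.9 ztip 24.0 F jig [-13.3   0.4  13.5] w 0.0855
-27.0 t 10.59 xs -32.7 ys -3.9 ztip 23.9 F jig [-16.8   0.3  14. ] w 0.0856
-25.5 t 10.84 xs -32.5 ys -3.9 ztip 23.8 F jig [-20.4   0.2  16.7] w 0.0858
-24.0 t 11.09 xs -32.4 ys -3.8 ztip 23.7 F jig [-24.2  -0.4  17.1] w 0.0857
stop
hold t 11.49 xs -32.4 ys -3.8 ztip 23.7 F jig [-23.8   0.2  17.9] w 0.0856
```

Hard stop at xs ≈ −32.5, as predicted for home, at 24 N. I back off 3 mm, let the plate rise, withdraw and check.

Run:
```python
from go import *
ctrl.movel(pos(-36.5,23.5,-5),max_speed=.04); rep("back")
ctrl.movel(pos(-36.5,50,-4),max_speed=.06); rep("up")
ctrl.movel(pos(-60,185,-4)+.03*RT[:,0],max_speed=.15); ctrl.pause(.3); rep("clear")
st=get_state(); im,d=vision.grab_frame("wrist"); np.savez("w4.npz",im=im,d=d,tcp=st["tcp_pos"],q=st["eef_rot"])
Cn=cam("wrist",st); v=im.copy()
for x0,col in((-20,(0,0,255)),):
    p=project(Cn,[J+x0/1e3*ex+y/1e3*ey+[0,0,.032] for y in(-20,20)]); print(p); 
c0=np.int32(p.mean(0))-[160,120]; c0=np.clip(c0,0,[240,180]); print(c0)
cv2.imwrite("pics/w4.png",cv2.resize(im[c0[1]:c0[1]+240,c0[0]:c0[0]+320],(800,600),interpolation=cv2.INTER_CUBIC))
```

```text
back t 11.95 xs -35.6 ys -3.7 ztip 24.9 F jig [ 1.4  1.9 10.5] w 0.0856
up t 12.54 xs -36.8 ys -4.4 ztip 49.7 F jig [-0.   0.2 -0.6] w 0.0853
clear t 13.95 xs -81.1 ys 17.1 ztip 184.5 F jig [-0.7  0.1  0.1] w 0.085
[[236.98386679 280.83757343]
 [271.13405604 248.33401051]]
[ 94 144]
```

View pics/w4.png

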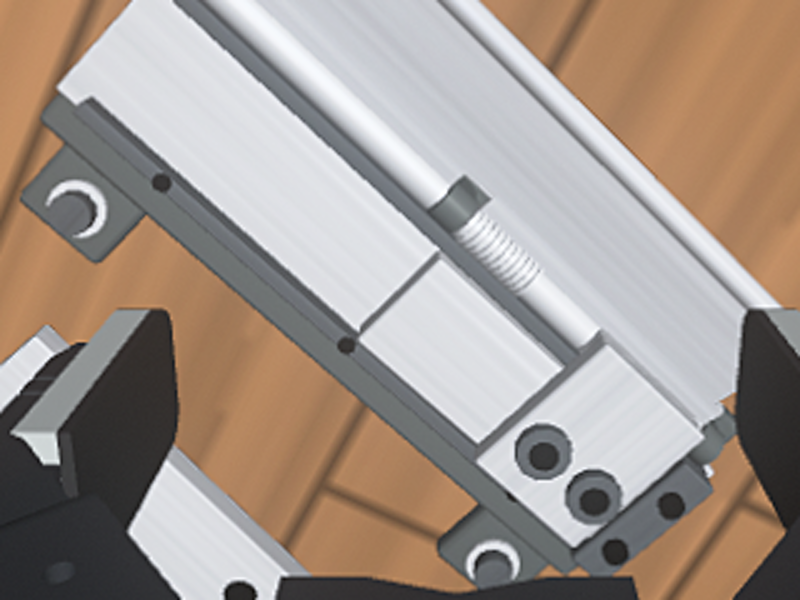

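Run:
```python
from go import *
w=np.load("w4.npz"); Cn=cam("wrist",dict(tcp_pos=w["tcp"],eef_rot=w["q"]))
for k,p,z in(("rearL",(440,257),32),("rearR",(362,328),32),("fence start R",(80,103),28),("bed near R",(57,90),20),("plate/strap junction L",(565,371),32),("junction R",(478,444),32),("plate top R front",(477,460),42),("bolt1",(75,210),22)):
    print(k,tojig(onplane(Cn,[np.array(p)/2.5+[94,144]],z/1e3),J,a).round(1))
K,D,R,t=Cn;d=w["d"]
def pt(p):
    c,r=np.int32(np.array(p)/2.5+[94,144]); u=cv2.undistortPoints(np.float64([[[c,r]]]),K,D)[0,0]; X=R.T@(np.r_[u,1]*d[r,c]-t); return np.r_[tojig(X[None],J,a)[0],X[2]*1e3].round(1)
for p in((460,350),(400,310),(560,420),(620,400),(540,510),(600,540),(680,430),(620,250)): print(p,pt(p))
```

```text
rearL [[-21.6  20.3]]
rearR [[-22.4 -15.3]]
fence start R [[-135.8  -23.3]]
bed near R [[-145.   -28.7]]
plate/strap junction L [[36.  20.7]]
junction R [[ 34.8 -18.9]]
plate top R front [[ 34.3 -19.1]]
bolt1 [[-115.5  -55.1]]
(460, 350) [ 5.6  1.9 32.7]
(400, 310) [-17.7  -2.2  31.1]
(560, 420) [43.  10.3 42. ]
(620, 400) [51.2 29.  42.6]
(540, 510) [ 62.  -17.2  43.4]
(600, 540) [ 90.6 -14.7  34.6]
(680, 430) [73.4 35.3 42.2]
(620, 250) [16.6 62.7 34.6]
```

Run:
```python
from go import *
xs=np.arange(-30,-10,1.)
def prof(f,xs,z,ys=(-10,-3,4,11)):
    w=np.load(f); Cn=cam("wrist",dict(tcp_pos=w["tcp"],eef_rot=w["q"])); g=cv2.cvtColor(w["im"],cv2.COLOR_BGR2GRAY).astype(np.float32)
    for y in ys:
        p=project(Cn,[J+x/1e3*ex+y/1e3*ey+[0,0,z/1e3] for x in xs]).astype(np.float32)
        print(y,cv2.remap(g,p[:,0],p[:,1],cv2.INTER_LINEAR).ravel().astype(int).tolist())
print(xs[0],xs[-1]); prof("w4.npz",xs,32)
print("plate front junction from 25"); prof("w4.npz",np.arange(25,45,1.),32)
print("start rear from -110"); prof("w1.npz",np.arange(-110,-90,1.),32)
print("start front from 0"); prof("w1.npz",np.arange(0,20,1.),32)
w=np.load("w4.npz"); im=w["im"]
c=project(cam("wrist",dict(tcp_pos=w["tcp"],eef_rot=w["q"])),[J-.02*ex+[0,0,.032]])[0]; print(c)
```

```text
-30.0 -11.0
-10 [222, 223, 223, 223, 224, 229, 161, 103, 122, 195, 224, 223, 222, 222, 222, 222, 222, 222, 222, 222]
-3 [223, 224, 224, 224, 224, 229, 179, 109, 130, 195, 221, 221, 221, 221, 221, 221, 221, 221, 220, 220]
4 [225, 225, 225, 225, 226, 230, 182, 110, 127, 200, 224, 223, 222, 222, 223, 223, 223, 223, 223, 223]
11 [223, 223, 224, 223, 223, 229, 164, 111, 133, 207, 224, 223, 223, 223, 222, 223, 222, 222, 223, 224]
plate front junction from 25
-10 [222, 222, 222, 223, 222, 222, 221, 223, 227, 204, 112, 106, 111, 146, 207, 221, 222, 216, 153, 79]
-3 [219, 219, 219, 219, 219, 219, 219, 220, 224, 211, 114, 108, 113, 145, 204, 225, 211, 109, 72, 91]
4 [222, 222, 223, 222, 222, 222, 222, 223, 228, 182, 113, 110, 114, 152, 204, 221, 220, 219, 220, 226]
11 [222, 223, 223, 223, 223, 223, 223, 223, 228, 206, 122, 110, 113, 149, 207, 220, 219, 218, 218, 222]
start rear from -110
-10 [227, 227, 227, 227, 227, 227, 227, 227, 227, 228, 231, 191, 215, 226, 224, 225, 225, 225, 225, 224]
-3 [226, 226, 226, 226, 226, 226, 226, 226, 226, 227, 229, 202, 214, 225, 223, 224, 224, 223, 223, 223]
4 [222, 222, 222, 222, 223, 223, 223, 223, 223, 223, 225, 199, 213, 226, 226, 226, 226, 226, 225, 226]
11 [227, 227, 228, 227, 227, 228, 228, 228, 228, 229, 226, 196, 214, 228, 226, 226, 226, 226, 227, 226]
start front from 0
-10 [226, 226, 226, 226, 226, 225, 225, 225, 226, 227, 216, 220, 225, 224, 224, 225, 224, 224, 224, 224]
-3 [224, 224, 224, 224, 224, 224, 224, 224, 225, 226, 213, 217, 225, 225, 224, 225, 225, 225, 225, 224]
4 [227, 226, 227, 227, 227, 226, 226, 226, 226, 226, 211, 220, 227, 227, 227, 227, 227, 227, 227, 227]
11 [231, 231, 231, 231, 231, 231, 231, 231, 231, 232, 221, 219, 224, 224, 223, 224, 224, 224, 224, 223]
[253.83888073 264.79856037]
```

The strap rear-to-plate-front distance reads 55.9 mm against 55 nominal, so it is about 1 mm short, inside tolerance but near my measuring error. There is plenty of time, so I repeat the press and push once, a bit harder, to confirm the stop.

Run:
```python
from go import *
ctrl.movel(pos(-44,55,-4),max_speed=.2); rep()
ctrl.movel(pos(-44,23.5,-5),max_speed=.08); rep("pressed")
x=-38
while x<-16:
    ctrl.movel(pos(x,23.5,-5),max_speed=.04); rep(x)
    f=get_state()["contact_force"]
    if f@ex<-36 or f[2]>30: print("stop"); break
    x+=3
ctrl.pause(.35); rep("hold")
ctrl.movel(pos(-37,23.5,-5),max_speed=.06); rep("back")
ctrl.movel(pos(-37,50,-4),max_speed=.08); rep("up")
ctrl.movel(pos(-60,185,-4)+.03*RT[:,0],max_speed=.2); ctrl.pause(.3); rep("clear")
st=get_state(); im,d=vision.grab_frame("wrist"); np.savez("w5.npz",im=im,d=d,tcp=st["tcp_pos"],q=st["eef_rot"])
Cn=cam("wrist",st); g=cv2.cvtColor(im,cv2.COLOR_BGR2GRAY).astype(np.float32)
for x0 in(-30,25):
  for y in(-10,-3,4,11):
    p=project(Cn,[J+x/1e3*ex+y/1e3*ey+[0,0,.032] for x in np.arange(x0,x0+16,1.)]).astype(np.float32)
    print(x0,y,cv2.remap(g,p[:,0],p[:,1],cv2.INTER_LINEAR).ravel().astype(int).tolist())
cv2.imwrite("pics/w5.png",cv2.resize(im,(800,600)))
```

```text
t 14.83 xs -44.1 ys -3.0 ztip 55.9 F jig [-0.5  0.1  0.3] w 0.0853
pressed t 15.38 xs -43.1 ys -3.2 ztip 24.0 F jig [0.3 0.  9.3] w 0.0853
-38 t 15.68 xs -38.2 ys -3.3 ztip 23.9 F jig [-3.2  0.  10.5] w 0.0853
-35 t 15.93 xs -35.7 ys -3.3 ztip 23.9 F jig [-4.1  1.5  9.8] w 0.0854
-32 t 16.18 xs -33.3 ys -3.3 ztip 23.8 F jig [-6.   0.8 10.6] w 0.0854
-29 t 16.43 xs -32.7 ys -3.3 ztip 23.6 F jig [-12.6   0.2  13.6] w 0.0853
-26 t 16.68 xs -32.5 ys -3.3 ztip 23.4 F jig [-19.8   0.5  17. ] w 0.0852
-23 t 16.93 xs -32.3 ys -3.2 ztip 23.1 F jig [-28.6  -0.8  19.9] w 0.0856
-20 t 17.18 xs -32.1 ys -3.2 ztip 22.9 F jig [-35.5  -0.8  23.3] w 0.0854
-17 t 17.43 xs -31.9 ys -3.2 ztip 22.7 F jig [-43.4  -1.3  27.5] w 0.0854
stop
hold t 17.77 xs -31.9 ys -3.2 ztip 22.7 F jig [-43.8  -1.3  27.1] w 0.0854
back t 18.26 xs -36.5 ys -2.9 ztip 24.4 F jig [ 0.3  2.2 10.2] w 0.0852
up t 18.74 xs -37.1 ys -4.5 ztip 49.9 F jig [-0.2 -0.8 -0.5] w 0.0853
clear t 19.91 xs -81.1 ys 17.0 ztip 184.2 F jig [ 0.4 -0.3  0.5] w 0.0855
-30 -10 [224, 223, 223, 223, 224, 229, 189, 109, 121, 195, 224, 224, 222, 222, 222, 222]
-30 -3 [223, 223, 224, 224, 225, 229, 177, 109, 126, 194, 223, 222, 221, 221, 220, 221]
-30 4 [225, 225, 225, 225, 226, 231, 162, 108, 125, 200, 223, 223, 223, 222, 222, 222]
-30 11 [223, 223, 224, 224, 225, 230, 162, 109, 132, 203, 224, 223, 222, 222, 222, 222]
25 -10 [222, 222, 222, 222, 222, 222, 222, 224, 229, 183, 104, 107, 111, 152, 205, 222]
25 -3 [219, 219, 219, 219, 220, 219, 219, 220, 224, 199, 105, 108, 111, 151, 206, 225]
25 4 [222, 223, 222, 222, 221, 222, 221, 223, 227, 215, 119, 110, 114, 151, 203, 220]
25 11 [223, 222, 221, 222, 222, 223, 222, 223, 228, 184, 107, 112, 113, 153, 204, 221]
```

View pics/w5.png

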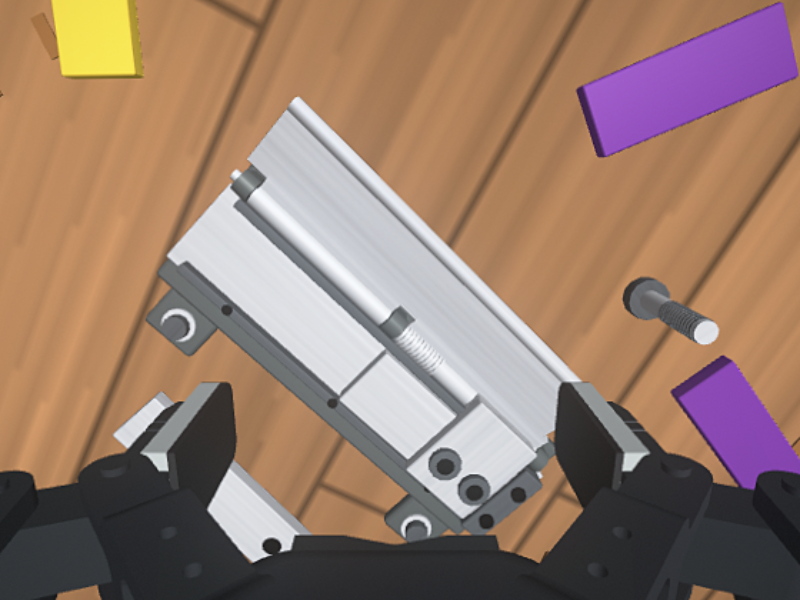

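The strap did not move under 44 N, with the contact and vision edges unchanged, so it is home. The plate is shut flat on it and the hand is clear.

```bash
python3 -c "
from h import *
ticket.close_job(); print(get_state()['time'],get_state()['contact_force'])"
```

```text
the job is handed in; nothing more can be done
the job is handed in; nothing more can be done
```

The strap is loaded and clamped, and I handed the job in at about 20 s of the 38 s allowed; no verdict was reported.

With the hand open and turned about 45°, one fingertip held the thumb plate down at about 10 N, roughly 0.4 rad. The other pushed the strap under the bush plate until it hit a hard stop. I then backed off, let the plate close and withdrew. I pressed and pushed once more, up to 44 N, to be sure of the stop.

**Last checks:**
- **Stop:** the strap hit the hard stop at the same finger position both times, within a millimetre of where it should be when home. It did not shift in the pictures between the two pushes.
- **Clamp:** the bush plate lies flat on the strap, with its top at about z = 42–43 mm.
- **Hand:** contact force was about zero with the hand 0.18 m up.
- **Bystanders:** the bolt, drilled strap and look-alikes in the last wrist view lie as before. The hammer, wrench, chisel, tape, offcut and bottle were not in that view, and I did not check them separately.

**One disagreement:** the picture puts the strap's rear end about 1 mm short of nominal (55.9 mm to the plate front against 55). That is within my measuring error and the 2.5 mm tolerance, and I trusted the hard stop over it.

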